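# Hang the workshop headphones on the under-shelf charging hanger and start the charge

### The job

The wireless headphones were left standing on the bench: hang them on the charging bar under the small bench shelf, headband resting on the bar between its two flanges and the ear cups hanging straight down on either side, and let go of them. Then push the button of the charger box at the right leg of that shelf fully in once and let it spring back. Leave the headphones hanging there, not swinging, never drop them or tip them over, and do not knock the other things on the bench about.

Things in the scene. Friction and masses are not known exactly. Their poses are not given: they have to be found in the camera images.
- headphones: Rigid black headphones, 62 x 180 x 173 mm (x, y, z), 0.18 to 0.31 kg, standing on the flat bottoms of their two ear cups. Origin: midway between the cups, on their underside; z up to the crown, y from cup to cup, x across the band; front and back alike. Cups 62 (x) x 40 (y) x 70 high, from 50 to 90 mm off the middle; free opening 100 mm between the cups, 145 mm between the arms above.
- crown (a point): Middle of the underside of the headband's crown, 161 mm above the headphones' origin; axes as the headphones'. The arched black band is 28 mm wide (x) and 12 thick.
- side_arm_a (a point): Middle of the bare flat metal side arm above the ear cup at y = +80 mm, 98 mm above the headphones' origin; axes as the headphones'. The arm is 20 mm wide (x), 10 thick (y), straight from 70 to 137 mm above the origin: the place to grip, across its thickness; above that the arched band begins.
- side_arm_b (a point): The same on the other side arm, at y = -80 mm.
- riser: Fixed bench shelf: board 200 deep (x) x 370 wide (y), 18 thick, underside 355 mm above the bench, on two sheet legs at y = +-179 mm. Origin: on the bench under the board's centre; x points into the depth, the front edge is at x = -100 mm, z up. Things stand on it (to 495 mm high); a flat phone lies on the bench under it. The charging bar hangs under the board.
- rod_seat (a point): Top of the horizontal charging bar, mid-groove: 245 mm above the bench, 110 below the board, 22 behind its front edge, riser's y = 30 mm. Axes as the riser's, x along the bar to the rear. Bar 22 mm square, free end 32 mm in front of here, held at the rear by a drop bar. Two black disc flanges, diameter 42, 6 thick, leave a 46 mm groove for the band (23 mm each way) and rise 10 mm above the bar.
- start_button_top (a point): Centre of the top of a round metal push button, diameter 26 mm, on the sloping front of a grey charger box (76 mm wide) on the bench just inside the right leg, its face sticking out under the board's front edge. This point's z axis is the button's outward axis: up and leaning 27 degrees towards the riser's front (-x).
- start_button (a joint): Travel of that button in m: 0 out, 0.006 fully in; a spring returns it, about 5 N at full travel.
- jar: Bystander, not to be disturbed: a screw jar with a yellow lid, diameter 87, height 117 mm. Origin: centre of its underside, z up.
- tray: Bystander, not to be disturbed: a shallow round metal tray, diameter 103, height 18 mm. Origin: centre of its underside, z up.
- driver: Bystander, not to be disturbed: a red-handled screwdriver lying down, 165 long, diameter 20 mm. Origin: centre of its underside, z up.
- carton: Bystander, not to be disturbed: a small cardboard part box with a band, 70 x 50 x 28 mm. Origin: centre of its underside, z up.
- cutters: Bystander, not to be disturbed: side cutters with two blue handles lying flat, 134 x 52 x 10 mm. Origin: centre of its underside, z up.
- tape_roll: Bystander, not to be disturbed: a roll of orange tape lying flat, diameter 62, height 12 mm. Origin: centre of its underside, z up.

How it is judged:
By the outcome, as a careful person would: the job done as asked, in the order asked, and still so for the second after the job is handed in, with the robot touching nothing.
It also fails if it takes over 56 s, if anything falls off the work surface, if the arm or the gripper's body presses on something with over 40 N, if the wrist force passes 120 N, or if a joint passes its speed limit or range.

### The arm

A 6-joint arm with a two-finger parallel gripper is mounted at the origin on a cart in front of the work surface, level with it; the furniture and walls round the work are solid. World frame = base frame: x ahead of the robot, y to its left, z up, the work surface at z = 0. Lengths are in m, angles in rad, forces in N, time in s.
With the tool pointing down it reaches from about 0.225 to 0.725 m from the base axis. Payload 3.1 kg.
Tool frame: the origin (TCP) lies midway between the tips of the shut fingers; the grasp point (between the pads) lies 19 mm behind it; z points along the fingers, y is the line along which they close (so a half turn about z gives the same grasp; the last joint's range is limited). The gripper opens to 85 mm and grips with 20 to 120 N. Pads are 22 mm wide; open, the fingers measure 114 mm over their backs; the gripper's body (76 mm by 85 mm) begins 54 mm behind the grasp point. The pads swing forward as they close: fully open they stand 13 mm farther back than shut.
Start: joints at [-1.476, 0.048, 0.099, 1.622, 0, 1.443], TCP at [0.116, -0.512, 0.231] pointing down, gripper open.
Joint ranges: [-2.91, 2.91], [-0.99, 1.94], [-1.21, 1.42], [-2.12, 2.29], [-1.49, 1.47], [-3.14, 3.14]. Speed limits (rad/s): [2.79, 2.79, 3.14, 3.14, 3.14, 3.14].

### API

Orientations are given as a unit quaternion [w, x, y, z].
In Python, from rig import get_state, read_camera, get_calibration, finish_job, recognise, silhouettes gives the robot as it stands.
- The arm moves only by the tool drive_tool, never from a script. Its argument "motion" is a list of rows, each a list of 7 numbers: the turn, a rotation vector about the tool's x, y, z in rad, then the shift along the tool's x, y, z in mm, then the opening, from 0 (shut) to 1 (fully open). A call has 1 to 20 rows; each row is the pose to reach, as a shift and turn from the pose commanded when the call began, along the tool's axes at that moment; what a row does not reach only later rows make up. A row lasts 1/8 s, in which the tool goes at most 62.5 mm and 10.7 degrees, less where a joint would pass 70% of its speed; a pose out of reach is approached as far as the arm can. A call with a gripper value outside its range is refused whole. The fingers move at their own pace and stop on an object; "force" is the grip in N (left out, the last holds). Time passes only in rows, so rows that repeat a pose let the fingers close. It gives the time, the measured TCP pose, the force, the opening and the grip force at its end, in the units of the state.
- get_state(): the state, without advancing time (a new reading comes with each control period).
- read_camera(name): name is "scene" or "side" or "wrist"; returns (picture, depth): 480x640x3 uint8, red, green, blue; 480x640 float32, m along the optical axis (not along the pixel's ray), 0 where there is no reading.
- get_calibration(name): a dict with "mtx" (3x3 intrinsics, pixels), "k1" (the pictures are not rectified: a ray, as slopes to the right and down, at radius r is drawn at 1 + k1 r^2 times it, then the intrinsics apply), "pose" (4x4, takes a point from camera to world coordinates); the wrist camera has in their place "mount" (4x4, takes a point from camera to tool coordinates, whose origin is the TCP and whose axes are the flange's). Camera axes: x right, y up, looking along -z (the intrinsics and any distortion apply to the point x, -y, -z); pixel columns grow to the right and rows downward; lengths in m; the calibration is good to about 2 mm. A picture is of the moment at which its call begins: read the wrist's pose just before it. get_calibration takes no time and is no camera call.
- finish_job(): hands the job in; it is judged then, once.
Trained networks look in the newest picture that a camera, given by its name, has taken for a name from the list of things; names that differ only in an ending like _2 or _b are one class to them, and where a whole thing is asked for, a point or a joint stands for the part that bears it (a point fixed in the world has none). Each returns a list of dicts, best first, with "confidence" (0 to 1); they miss things now and then, are a little off and sometimes report something else, mostly with a low value. They report only what shows in the picture. A call takes as long as a camera call.
- recognise(name, camera): "location" ([row, column] as shares, 0 to 1, of the picture: columns of its width, rows of its height, amid what is visible of it).
- silhouettes(name, camera): "region" (480x640 bool, what is visible of it) and "location" ([row, column] as shares, 0 to 1, of the picture: columns of its width, rows of its height, amid what is visible of it).
The state is a dict: "t": time; "q": joint angles; "qd": joint speeds; "joint_efforts": joint torques, N m; "position": TCP position; "orientation": TCP orientation; "contact_force": force on the tool from outside, world axes, zero at the start; "moment": the same for the moment, N m; "opening": opening from 0.0 (shut) to 1.0 (fully open); "grasp_force": force on a finger pad.
Only numpy, scipy, OpenCV 4.12 (cv2) and the standard library are available. Lean on these libraries where they do the work, as an engineer would, in place of code of your own. Each camera call takes 0.05 s, during which the arm holds its last target. There are 200 camera calls.

## Working session

There is one attempt and no reset: what is moved stays moved. The work goes in short steps, Python scripts to look and compute and a tool call to move; the robot and the scene stay as the last step left them, time stands still between calls to the robot, and variables do not carry over. Pictures are saved under pics/ and viewed, at most 10 in all, crops included, and the job is handed in when it is done.

Besides the shell and the picture viewer there is one more tool, called after ">>>" by a JSON object that holds its "method" and its "body", one argument or row to a line. drive_tool: Moves the arm, as the interface text tells. Its arguments: {"type":"object","properties":{"motion":{"type":"array","items":{"type":"array","items":{"type":"number"}}},"force":{"type":"number"}},"required":["motion"]}

```bash
ls; mkdir -p pics
cat > h.py <<'E'
import numpy as np, cv2, json
from rig import *
from scipy.spatial.transform import Rotation as R
def campose(n,c,s=None):
    if 'pose' in c: return np.array(c['pose'])
    T=np.eye(4); w,x,y,z=s['orientation']; T[:3,:3]=R.from_quat([x,y,z,w]).as_matrix(); T[:3,3]=s['position']
    return T@np.array(c['mount'])
def cloud(n):
    s=get_state(); im,d=read_camera(n); c=get_calibration(n)
    K=np.array(c['mtx'],float); k=c['k1']
    u,v=np.meshgrid(np.arange(640),np.arange(480))
    p=np.stack([u,v],-1).reshape(-1,1,2).astype(np.float64)
    r=cv2.undistortPoints(p,K,np.array([k,0,0,0.]))[:,0].reshape(480,640,2)
    P=np.stack([r[...,0]*d,-r[...,1]*d,-d],-1)
    T=campose(n,c,s)
    W=P@T[:3,:3].T+T[:3,3]; W[d==0]=np.nan
    return im,d,W,T
def save(im,f): cv2.imwrite('pics/'+f,im[:,:,::-1])
E
python3 - <<'E'
from h import *
print(get_state())
for n in ['scene','side','wrist']:
    im,d,W,T=cloud(n); save(im,n+'0.png'); print(n,T.round(3).tolist()); np.savez('/tmp/'+n,im=im,W=W)
    if n=='wrist': continue
    for o in ['headphones','side_arm_a','riser','start_button_top','jar','tray','driver','carton','cutters','tape_roll']:
        for r in silhouettes(o,n)[:2]:
            m=r['region']; q=W[m]; q=q[~np.isnan(q[:,0])]
            print(n,o,round(r['confidence'],2),np.array(r['location'])*[480,640],len(q),np.round(np.median(q,0),3) if len(q) else '',np.round(np.percentile(q,[2,98],axis=0),3).tolist() if len(q) else '')
E
```

```text
pics
{'t': 0.0, 'q': array([-1.47581664e+00,  4.87569090e-02,  9.75376150e-02,  1.62198483e+00,
        1.78739032e-05,  1.44294548e+00]), 'qd': array([-6.89879675e-04, -9.02240811e-05, -4.62928503e-04, -1.37110196e-03,
        1.72494233e-03,  1.70073932e-04]), 'joint_efforts': array([ 2.14347788e-04, -3.38777018e+01,  3.20017505e+01,  2.01717677e-02,
       -1.47807373e-04,  8.41211794e-07]), 'position': array([ 0.11592773, -0.51139974,  0.23008376]), 'orientation': array([-1.20359047e-03,  9.93799018e-01,  1.11184815e-01,  2.87216401e-05]), 'contact_force': array([-0.88651738,  0.27162441,  0.04534696]), 'moment': array([ 0.01000445,  0.01047093, -0.00534787]), 'grasp_force': 0.0, 'opening': 0.9981896881757626}
scene [[0.831, 0.364, -0.421, -0.099], [-0.556, 0.531, -0.639, -0.846], [-0.009, 0.765, 0.644, 1.113], [0.0, 0.0, 0.0, 1.0]]
scene headphones 0.45 [351.888 356.608] 148 [ 0.422 -0.215  0.07 ] [[0.403, -0.222, 0.04], [0.435, -0.198, 0.108]]
scene side_arm_a 0.54 [346.416 356.032] 143 [ 0.421 -0.214  0.071] [[0.145, -0.542, 0.037], [0.446, -0.184, 0.632]]
scene riser 0.66 [17
[... 1270 characters left out ...]
 [[0.353, 0.173, -0.0], [0.447, 0.293, 0.018]]
side driver 0.83 [340.896 363.392] 458 [0.385 0.142 0.014] [[0.333, 0.131, 0.005], [0.476, 0.149, 0.021]]
side carton 0.69 [406.32  310.784] 1453 [0.385 0.379 0.027] [[0.35, 0.337, 0.001], [0.426, 0.406, 0.03]]
side cutters 0.83 [316.416 380.032] 396 [0.392 0.029 0.007] [[0.334, 0.015, 0.0], [0.456, 0.065, 0.011]]
side tape_roll 0.94 [430.608 270.592] 916 [0.431 0.44  0.012] [[0.404, 0.407, 0.001], [0.461, 0.466, 0.014]]
side tape_roll 0.51 [243.216 208.896] 34820 [0.614 0.403 0.242] [[0.52, 0.059, 0.006], [0.71, 0.429, 0.449]]
wrist [[0.222, 0.941, 0.255, 0.179], [-0.975, 0.214, 0.058, -0.498], [0.0, -0.261, 0.965, 0.374], [0.0, 0.0, 0.0, 1.0]]
```

View pics/side0.png

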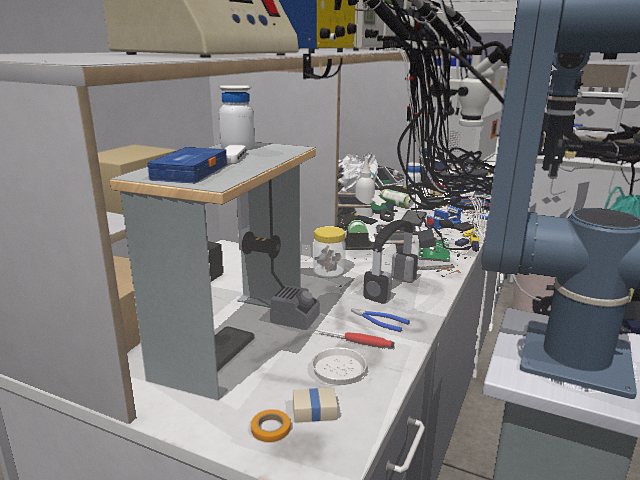

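View pics/scene0.png

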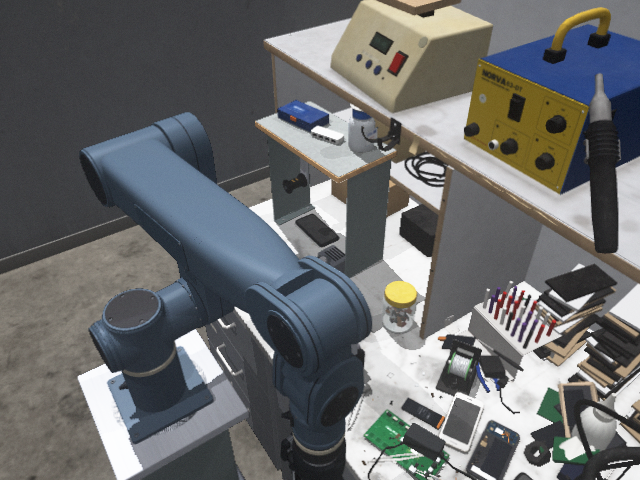

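The side view shows the headphones standing at about (390,260), with cups at (377,287) and (405,265). The bar with its flanges is at (262,243) and the charger box at (295,303). In the scene view the arm hides the headphones. I'll fit the headphones and riser poses from the depth data.

```bash
cat > fit.py <<'E'
from h import *
from scipy.optimize import least_squares
def sdbox(p,c,hh):
    q=np.abs(p-c)-hh
    return np.linalg.norm(np.maximum(q,0),axis=1)+np.minimum(q.max(1),0)
# arch: from (y=80,z=137) centerline to crown centre z=167 ; ellipse arch centreline 
def hp_res(v,P,zf=0):
    x,y,a=v[:3]; z=v[3] if len(v)>3 else zf
    c,s=np.cos(a),np.sin(a); d=P-[x,y,z]
    L=np.stack([c*d[:,0]+s*d[:,1],-s*d[:,0]+c*d[:,1],d[:,2]],1); L[:,1]=np.abs(L[:,1])
    D=[sdbox(L,[0,.07,.035],[.031,.02,.035]),sdbox(L,[0,.08,.1035],[.010,.005,.0335])]
    t=np.linspace(0,np.pi/2,12)
    A=np.stack([.08*np.cos(t),.137+.03*np.sin(t)],1)
    rad=np.min(np.linalg.norm(L[:,None,1:]-A[None],axis=2),axis=1)-.006
    D.append(np.maximum(rad,np.abs(L[:,0])-.014))
    return np.min(np.abs(D),axis=0)
def fit_hp(P,v0):
    r=least_squares(hp_res,v0,args=(P,),loss='soft_l1',f_scale=.002,diff_step=1e-4)
    return r.x,np.median(hp_res(r.x,P))
E
python3 - <<'E'
from fit import *
W=np.load('/tmp/side.npz')['W']; im=np.load('/tmp/side.npz')['im']
Q=W.reshape(-1,3); Q=Q[~np.isnan(Q[:,0])]
P=Q[(Q[:,0]>.36)&(Q[:,0]<.49)&(Q[:,1]>-.25)&(Q[:,1]<0.005)&(Q[:,2]>.012)&(Q[:,2]<.2)]
print(len(P))
for v0 in ([.42,-.12,0],[.42,-.12,.2],[.42,-.12,-.2],[.42,-.12,0,0.]): 
    x,m=fit_hp(P,v0); print(np.round(x,4),m)
# riser
B=Q[(Q[:,2]>.36)&(Q[:,2]<.385)&(Q[:,0]>.45)&(Q[:,0]<.8)&(Q[:,1]>0)&(Q[:,1]<.5)]
T=B[(B[:,2]>.369)&(B[:,2]<.378)]
print('board',len(T),T.min(0),T.max(0),np.median(T[:,2]),cv2.minAreaRect((T[:,:2]*1000).astype(np.float32)))
F=B[(B[:,2]>.358)&(B[:,2]<.370)]
# front edge line x as function of y
ys=np.linspace(.08,.40,9); 
for y in ys:
    f=F[abs(F[:,1]-y)<.01]; 
    if len(f): print(round(y,3),np.round(np.percentile(f[:,0],[5,50]),4),len(f))
L=Q[(Q[:,2]>.05)&(Q[:,2]<.33)&(Q[:,1]>.38)&(Q[:,1]<.46)&(Q[:,0]>.5)&(Q[:,0]<.75)]
a=np.polyfit(L[:,0],L[:,1],1); print('leg',a,len(L),np.percentile(L[:,0],[1,99]),np.median(abs(np.polyval(a,L[:,0])-L[:,1])))
K=Q[(Q[:,2]>.2)&(Q[:,2]<.28)&(Q[:,1]>.15)&(Q[:,1]<.35)&(Q[:,0]>.48)&(Q[:,0]<.75)]
print('rod',len(K),np.percentile(K,[2,25,50,75,98],axis=0).round(3).tolist())
u=~np.isnan(W[...,0])&(W[...,2]>.2)&(W[...,2]<.28)&(W[...,1]>.15)&(W[...,1]<.37)&(W[...,0]>.48)&(W[...,0]<.65)
for r in range(228,260,4): print(r,[(c,*W[r,c].round(3)) for c in range(236,288,4) if u[r,c]])
E
```

```text
2199
[ 0.423  -0.1302 -0.1709] 0.0013201908896282024
[ 0.423  -0.1302 -0.1709] 0.0013201908501923156
[ 0.423  -0.1302 -0.1709] 0.001320178218504579
[ 0.423  -0.1301 -0.1713 -0.001 ] 0.0013064325055401928
board 3803 [0.51356554 0.05250954 0.36900045] [0.7371437  0.43465533 0.37799075] 0.37403089208539647 ((627.7054443359375, 242.512451171875), (201.4284210205078, 372.3872985839844), 4.519852638244629)
0.08 [0.5404 0.5414] 19
0.12 [0.5366 0.5379] 19
0.16 [0.5339 0.5351] 23
0.2 [0.5306 0.5315] 27
0.24 [0.5272 0.5284] 30
0.28 [0.5241 0.5253] 33
0.32 [0.5205 0.5219] 37
0.36 [0.5175 0.5186] 38
0.4 [0.514  0.5154] 50
leg [0.0846821  0.36941494] 12061 [0.54945382 0.69760736] 0.0007435670322586962
rod 895 [[0.516, 0.251, 0.218], [0.524, 0.268, 0.233], [0.559, 0.275, 0.242], [0.576, 0.279, 0.251], [0.583, 0.286, 0.277]]
228 [(240, np.float64(0.579), np.float64(0.283), np.float64(0.266)), (244, np.float64(0.578), np.float64(0.272), np.float64(0.263)), (248, np.float64(0.579), np.float64(0.258), np.float64(0.258))]
232 [(240, np.float64(0.579), np.float64(0.283), np.float64(0.259)), (244, np.flo
[... 2248 characters left out ...]
loat64(0.524), np.float64(0.281), np.float64(0.238)), (272, np.float64(0.519), np.float64(0.275), np.float64(0.236)), (276, np.float64(0.516), np.float64(0.267), np.float64(0.234))]
252 [(244, np.float64(0.573), np.float64(0.283), np.float64(0.222)), (248, np.float64(0.571), np.float64(0.274), np.float64(0.219)), (264, np.float64(0.536), np.float64(0.276), np.float64(0.226)), (268, np.float64(0.524), np.float64(0.282), np.float64(0.23)), (272, np.float64(0.519), np.float64(0.276), np.float64(0.229)), (276, np.float64(0.518), np.float64(0.265), np.float64(0.225))]
256 [(272, np.float64(0.52), np.float64(0.276), np.float64(0.221)), (276, np.float64(0.521), np.float64(0.26), np.float64(0.215))]
```

View pics/wrist0.png

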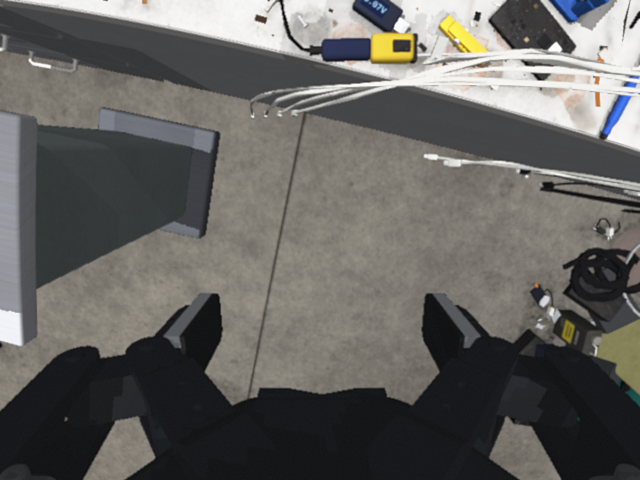

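```bash
cat > mv.py <<'E'
from h import *
def pose(): 
    s=get_state(); w,x,y,z=s['orientation']; return np.array(s['position']),R.from_quat([x,y,z,w])
def ori(yaw,pitch):
    c,s=np.cos,np.sin
    z=np.array([c(pitch)*c(yaw),c(pitch)*s(yaw),-s(pitch)]); y=np.array([s(yaw),-c(yaw),0])
    return R.from_matrix(np.stack([np.cross(y,z),y,z],1))
def row(p,yaw,pitch,ref=None):
    p0,R0=ref or pose(); d=R0.inv()*ori(yaw,pitch)
    print(np.round(d.as_rotvec(),3).tolist(),np.round(R0.inv().apply(np.array(p)-p0)*1000,1).tolist())
def grasp_tcp(G,yaw,pitch,back=0): return np.array(G)+ori(yaw,pitch).as_matrix()[:,2]*(.019-back)
E
python3 - <<'E'
from mv import *
G=[.4366,-.0512,.107]; p=grasp_tcp(G,-.171,.5,.13)+[0,0,.05]; print(p)
row([.15,-.36,.33],-.1,1.3); row(p,-.171,.5)
E
```

```text
[ 0.34060908 -0.03462367  0.21021623]
[-0.044, 0.268, 0.321] [66.8, -140.7, -98.7]
[-0.211, 1.056, 0.355] [324.5, -416.0, 21.1]
```

>>> {"method": "drive_tool", "body": {
  "motion": [
    [-0.044,0.268,0.321,66.8,-140.7,-98.7,1],
    [-0.044,0.268,0.321,66.8,-140.7,-98.7,1],
    [-0.044,0.268,0.321,66.8,-140.7,-98.7,1],
    [-0.211,1.056,0.355,324.5,-416,21.1,1],
    [-0.211,1.056,0.355,324.5,-416,21.1,1],
    [-0.211,1.056,0.355,324.5,-416,21.1,1],
    [-0.211,1.056,0.355,324.5,-416,21.1,1],
    [-0.211,1.056,0.355,324.5,-416,21.1,1],
    [-0.211,1.056,0.355,324.5,-416,21.1,1],
    [-0.211,1.056,0.355,324.5,-416,21.1,1],
    [-0.211,1.056,0.355,324.5,-416,21.1,1],
    [-0.211,1.056,0.355,324.5,-416,21.1,1]
  ]
}}

```text
t: 2.65
position: [0.2735, -0.1498, 0.2102]
orientation: [0.02, 0.852, -0.056, 0.519]
contact_force: [0.2, -0.3, -0.5]
opening: 1.002
grasp_force: 0.0
```

>>> {"method": "drive_tool", "body": {
  "motion": [
    [0,0,0,0,0,0,1]
  ]
}}

```text
t: 2.78
position: [0.2736, -0.1497, 0.2098]
orientation: [0.02, 0.852, -0.057, 0.52]
contact_force: [0.7, 0.1, -0.1]
opening: 0.999
grasp_force: 0.0
```

Run:
```python
from mv import *
s=get_state(); print(s['q'].round(3),s['qd'].round(2),s['position'].round(4),(pose()[1].as_matrix()).round(3).tolist())
G=[.4366,-.0512,.107]; p=grasp_tcp(G,-.171,.5,.13)+[0,0,.05]; print(p);row(p,-.171,.5)
```

```text
[-2.201 -0.989 -1.037  2.294  0.877  0.698] [-0.  0. -0.  0.  0.  0.] [ 0.2736 -0.1497  0.2098] [[0.453, -0.118, 0.884], [-0.077, -0.993, -0.093], [0.888, -0.026, -0.459]]
[ 0.34060908 -0.03462367  0.21021623]
[-0.059, -0.023, 0.002] [21.9, -122.2, 48.3]
```

```bash
cat > rec.py <<'E'
from mv import *
s=get_state(); f=open('/tmp/rec.jsonl','a'); f.write(json.dumps([list(s['q']),list(s['position']),list(s['orientation'])])+'\n')
E
echo '[[-1.47581664,0.0487569,0.0975376,1.62198483,0,1.442945],[0.11592773,-0.51139974,0.23008376],[-0.00120359,0.993799,0.111184815,0]]' > /tmp/rec.jsonl
python3 rec.py
python3 - <<'E'
from mv import *
row([.2,-.33,.33],-.1,1.4); row([.33,-.33,.33],-.3,1.4);row([.35,-.33,.33],-.1,.8)
E
```

```text
[-0.01, -0.924, -0.031] [87.2, 184.6, -103.4]
[-0.133, -0.918, 0.136] [146.1, 169.3, 11.5]
[-0.001, -0.324, -0.031] [155.2, 166.9, 29.2]
```

>>> {"method": "drive_tool", "body": {
  "motion": [
    [-0.01,-0.924,-0.031,87.2,184.6,-103.4,1],
    [-0.01,-0.924,-0.031,87.2,184.6,-103.4,1],
    [-0.01,-0.924,-0.031,87.2,184.6,-103.4,1],
    [-0.01,-0.924,-0.031,87.2,184.6,-103.4,1],
    [-0.01,-0.924,-0.031,87.2,184.6,-103.4,1],
    [-0.01,-0.924,-0.031,87.2,184.6,-103.4,1]
  ]
}}

```text
t: 3.52
position: [0.2013, -0.3329, 0.3319]
orientation: [0.006, 0.995, -0.049, 0.084]
contact_force: [0.0, 0.9, -0.2]
opening: 0.999
grasp_force: 0.0
```

```bash
python3 rec.py; tail -1 /tmp/rec.jsonl
```

```text
[[-1.3316091452565044, -0.34294689332363143, -0.05168976306291824, 1.8021939186932596, 0.1585945512433254, 1.9131870942152747], [0.2012870070375612, -0.3328691446557706, 0.33185413660529417], [0.005877701399628188, 0.9952071315473359, -0.049026433994995046, 0.0844075038922184]]
```

Run:
```python
from mv import *
row([.33,-.33,.36],-.3,1.2)
```

```text
[-0.05, 0.2, 0.195] [130.7, -15.4, -6.2]
```

>>> {"method": "drive_tool", "body": {
  "motion": [
    [-0.05,0.2,0.195,130.7,-15.4,-6.2,1],
    [-0.05,0.2,0.195,130.7,-15.4,-6.2,1],
    [-0.05,0.2,0.195,130.7,-15.4,-6.2,1]
  ]
}}

```text
t: 3.9
position: [0.3311, -0.3261, 0.359]
orientation: [0.025, 0.972, -0.145, 0.184]
contact_force: [0.7, -1.3, -0.3]
opening: 1.0
grasp_force: 0.0
```

```bash
python3 rec.py; tail -1 /tmp/rec.jsonl;  cat > kin.py <<'E'
from mv import *
from scipy.optimize import least_squares
def Rot(a,t): return R.from_rotvec(np.array(a)*t)
def fkR(q,s5,s6,C):
    return Rot([0,0,1],q[0])*Rot([0,1,0],q[1]-q[2]+q[3])*Rot([0,0,1],s5*q[4])*Rot([1,0,0],s6*q[5])*C
def terms(q,s5):
    A=Rot([0,0,1],q[0]).as_matrix()
    M1=A; M2=A@Rot([0,1,0],q[1]).as_matrix(); M3=A@Rot([0,1,0],q[1]-q[2]).as_matrix(); M4=A@Rot([0,1,0],q[1]-q[2]+q[3]).as_matrix(); M5=M4@Rot([0,0,1],s5*q[4]).as_matrix()
    # params: z0,y0, L2, a3x,a3z, d4x,d4z, Lt
    return np.stack([M1[:,2],M1[:,1],M2[:,2],M3[:,0],M3[:,2],M4[:,0],M4[:,2],M5[:,0]],1)
E
python3 - <<'E'
from kin import *
D=[json.loads(l) for l in open('/tmp/rec.jsonl')]
for s5 in (1,-1):
  for s6 in (1,-1):
    Cs=[]
    for q,p,o in D:
        w,x,y,z=o; Cs.append(fkR(q,s5,s6,R.identity()).inv()*R.from_quat([x,y,z,w]))
    print(s5,s6,[round((Cs[0].inv()*c).magnitude(),4) for c in Cs],Cs[0].as_matrix().round(2).tolist())
    A=np.concatenate([terms(q,s5) for q,p,o in D]); b=np.concatenate([p for q,p,o in D])
    x,_,rk,sv=np.linalg.lstsq(A,b,rcond=None); print(x.round(4),rk,sv.round(3),abs(A@x-b).max())
E
```

```text
[[-1.1103029667869078, -0.370705871374317, -0.05838426321939366, 1.623230508808185, 0.27229498337637775, 2.36418204188482], [0.33112413910730026, -0.32614238884335217, 0.35901607917208245], [0.02500927654627607, 0.9717303985805986, -0.14541741043103543, 0.1843050333131317]]
1 1 [0.0, 0.0, 0.0, 0.0] [[0.0, 0.0, 1.0], [0.0, 1.0, -0.0], [-1.0, 0.0, 0.0]]
[ 0.2247  0.0669  0.3883  0.5039  0.0226  0.1143 -0.      0.3153] 8 [4.222 2.87  2.073 1.016 0.673 0.339 0.183 0.068] 2.6990858368602932e-06
1 -1 [0.0, 1.4902, 0.9405, 1.8425] [[0.0, 0.0, 1.0], [0.25, -0.97, -0.0], [0.97, 0.25, -0.0]]
[ 0.2247  0.0669  0.3883  0.5039  0.0226  0.1143 -0.      0.3153] 8 [4.222 2.87  2.073 1.016 0.673 0.339 0.183 0.068] 2.6990858368602932e-06
-1 1 [0.0, 1.7535, 0.3172, 0.5446] [[0.0, 0.0, 1.0], [0.0, 1.0, -0.0], [-1.0, 0.0, 0.0]]
[ 0.1426  0.0677  0.1742  0.5772  0.4377  0.8586 -0.0437 -0.3125] 8 [4.222 2.87  2.073 1.016 0.673 0.339 0.183 0.068] 0.012946160099336745
-1 -1 [0.0, 2.1627, 0.9887, 1.8979] [[0.0, 0.0, 1.0], [0.25, -0.97, -0.0], [0.97, 0.25, -0.0]]
[ 0.1426  0.0677  0.1742  0.5772  0.4377  0.8586 -0.0437 -0.3125] 8 [4.222 2.87  2.073 1.016 0.673 0.339 0.183 0.068] 0.012946160099336745
```

```bash
cat >> kin.py <<'E'
X=np.array([ 0.2247,0.0669,0.3883,0.5039,0.0226,0.1143,0,0.3153])
C=R.from_matrix([[0,0,1],[0,1,0],[-1,0,0]])
lo=np.array([-2.91,-.99,-1.21,-2.12,-1.49,-3.14])+.01; hi=np.array([2.91,1.94,1.42,2.29,1.47,3.14])-.01
def fk(q): return terms(q,1)@X, fkR(q,1,1,C)
def ik(p,Rt,seeds=25,q0=None):
    rng=np.random.default_rng(0); out=[]
    S=([q0] if q0 is not None else [])+list(rng.uniform(lo,hi,(seeds,6)))
    for s in S:
        f=lambda q:np.concatenate([fk(q)[0]-p,.2*(fk(q)[1].inv()*Rt).as_rotvec()])
        r=least_squares(f,np.clip(s,lo+.001,hi-.001),bounds=(lo,hi),max_nfev=60)
        if np.abs(r.fun).max()<1e-4 and not any(np.abs(r.x-o).max()<.01 for o in out): out.append(r.x)
    return out
def flip(Rt,k): return Rt*Rot([0,0,1],np.pi*k)
E
python3 - <<'E'
from kin import *
H=np.array([.423,-.1302]);yaw=-.171; S=np.array([.5473,.2659]); ys=.084
for nm,sg in (('a',1),('b',-1)):
  for deg in (30,40,45,50):
    for k in (0,1):
      r=[]
      for back in (.06,0):
        G=np.r_[H+sg*.08*np.array([-np.sin(yaw),np.cos(yaw)]),.1]
        r.append(ik(grasp_tcp(G,yaw,np.radians(deg),back),flip(ori(yaw,np.radians(deg)),k),12))
      G=np.r_[S+sg*.08*np.array([-np.sin(ys),np.cos(ys)]),.245-.061]
      r.append(ik(grasp_tcp(G,ys,np.radians(deg),0),flip(ori(ys,np.radians(deg)),k),12))
      print(nm,deg,k,[[list(q.round(2)) for q in z][:3] for z in r])
E
```

```text
a 30 0 [[], [], [[np.float64(0.69), np.float64(-0.35), np.float64(-0.79), np.float64(0.18), np.float64(-0.52), np.float64(-2.81)]]]
a 30 1 [[], [], [[np.float64(0.69), np.float64(-0.35), np.float64(-0.79), np.float64(0.18), np.float64(-0.52), np.float64(0.34)]]]
a 40 0 [[], [], [[np.float64(0.66), np.float64(-0.31), np.float64(-0.63), np.float64(0.46), np.float64(-0.43), np.float64(-2.75)]]]
a 40 1 [[], [], [[np.float64(0.66), np.float64(-0.31), np.float64(-0.63), np.float64(0.46), np.float64(-0.43), np.float64(0.39)]]]
a 45 0 [[], [], [[np.float64(0.64), np.float64(-0.27), np.float64(-0.55), np.float64(0.58), np.float64(-0.38), np.float64(-2.73)]]]
a 45 1 [[], [], [[np.float64(0.64), np.float64(-0.27), np.float64(-0.55), np.float64(0.58), np.float64(-0.38), np.float64(0.41)]]]
a 50 0 [[], [], [[np.float64(0.61), np.float64(-0.22), np.float64(-0.46), np.float64(0.7), np.float64(-0.33), np.float64(-2.72)]]]
a 50 1 [[], [], [[np.float64(0.61), np.float64(-0.22), np.float64(-0.46), np.float64(0.7), np.float64(-0.33), np.float64(0.42)]]]
b 30 0 [[], [], [[np.float64(0.31), np.float64(-0.
[... 958 characters left out ...]
0 0 [[[np.float64(-1.02), np.float64(-0.96), np.float64(-0.95), np.float64(1.07), np.float64(0.5), np.float64(2.43)]], [[np.float64(-0.91), np.float64(-0.82), np.float64(-1.0), np.float64(0.84), np.float64(0.45), np.float64(2.53)]], [[np.float64(0.27), np.float64(-0.47), np.float64(-0.66), np.float64(0.69), np.float64(-0.12), np.float64(-3.0)]]]
b 50 1 [[[np.float64(-1.02), np.float64(-0.96), np.float64(-0.95), np.float64(1.07), np.float64(0.5), np.float64(-0.71)]], [[np.float64(-0.91), np.float64(-0.82), np.float64(-1.0), np.float64(0.84), np.float64(0.45), np.float64(-0.61)]], [[np.float64(0.27), np.float64(-0.47), np.float64(-0.66), np.float64(0.69), np.float64(-0.12), np.float64(0.14)]]]
```

Run:
```python
from kin import *
from fit import *
im,d,W,T=cloud('scene'); Q=W.reshape(-1,3); Q=Q[~np.isnan(Q[:,0])]
P=Q[(Q[:,0]>.36)&(Q[:,0]<.49)&(Q[:,1]>-.25)&(Q[:,1]<0.005)&(Q[:,2]>.012)&(Q[:,2]<.2)]
P1=np.load('/tmp/side.npz')['W'].reshape(-1,3); P1=P1[~np.isnan(P1[:,0])]
P1=P1[(P1[:,0]>.36)&(P1[:,0]<.49)&(P1[:,1]>-.25)&(P1[:,1]<0.005)&(P1[:,2]>.012)&(P1[:,2]<.2)]
print(len(P), fit_hp(P,[.423,-.13,-.17]) if len(P)>100 else '', len(P) and fit_hp(np.r_[P,P1],[.423,-.13,-.17,0]))
save(im,'scene1.png')
yaw=-.171; H=np.array([.423,-.1302]); ax=np.array([np.cos(yaw),np.sin(yaw)]); B=H-.08*np.array([-np.sin(yaw),np.cos(yaw)])
q0=np.array([-.96,-.92,-1.08,.8,.53,-.62])
for gz in (.09,.105,.12):
  for gx in (-.04,-.012,-.008,-.004):
    ok=[]
    for deg in range(36,75,2):
      G=np.r_[B+gx*ax,gz]; p=np.radians(deg)
      if ik(grasp_tcp(G,yaw,p),flip(ori(yaw,p),1),3,q0): ok.append(deg)
    print(gz,gx,ok)
```

```text
1822 (array([ 0.42471345, -0.12909359, -0.16869047]), np.float64(0.0012919557026441616)) (array([ 0.42374439, -0.129679  , -0.16874172, -0.00080074]), np.float64(0.001366728866808417))
0.09 -0.04 [50, 52, 54, 56, 58, 60, 62, 64, 66, 68, 70, 72, 74]
0.09 -0.012 [44, 46, 48, 50, 52, 54, 56, 58, 60, 62, 64, 66, 68, 70, 72, 74]
0.09 -0.008 [44, 46, 48, 50, 52, 54, 56, 58, 60, 62, 64, 66, 68, 70, 72, 74]
0.09 -0.004 [44, 46, 48, 50, 52, 54, 56, 58, 60, 62, 64, 66, 68, 70, 72, 74]
0.105 -0.04 [50, 52, 54, 56, 58, 60, 62, 64, 66, 68, 70, 72, 74]
0.105 -0.012 [46, 48, 50, 52, 54, 56, 58, 60, 62, 64, 66, 68, 70, 72, 74]
0.105 -0.008 [44, 46, 48, 50, 52, 54, 56, 58, 60, 62, 64, 66, 68, 70, 72, 74]
0.105 -0.004 [44, 46, 48, 50, 52, 54, 56, 58, 60, 62, 64, 66, 68, 70, 72, 74]
0.12 -0.04 [50, 52, 54, 56, 58, 60, 62, 64, 66, 68, 70, 72, 74]
0.12 -0.012 [46, 48, 50, 52, 54, 56, 58, 60, 62, 64, 66, 68, 70, 72, 74]
0.12 -0.008 [44, 46, 48, 50, 52, 54, 56, 58, 60, 62, 64, 66, 68, 70, 72, 74]
0.12 -0.004 [44, 46, 48, 50, 52, 54, 56, 58, 60, 62, 64, 66, 68, 70, 72, 74]
```

```bash
cat >> kin.py <<'E'
def rowk(p,yaw,pitch,ref=None):
    p0,R0=ref or pose(); d=(R0.inv()*flip(ori(yaw,pitch),1)).as_rotvec()
    v=R0.inv().apply(np.array(p)-p0)*1000; print('row',[*np.round(d,3).tolist(),*np.round(v,1).tolist()])
def hp_tcp(hp,loc,pitch):  # hp=(x,y,z,yaw), loc grasp pt in headphones frame
    x,y,z,a=hp; return grasp_tcp(np.array([x,y,z])+Rot([0,0,1],a).apply(loc),a,pitch)
E
python3 - <<'E'
from kin import *
hp=(.4237,-.1297,0,-.169)
q0=np.array([-.96,-.92,-1.08,.8,.53,-.62])
for loc,pt in (([-.06,-.08,.24],1.05),([-.045,-.08,.127],1.05),([-.026,-.08,.12],.92),([-.008,-.08,.115],.8)):
    t=hp_tcp(hp,loc,pt); s=ik(t,flip(ori(hp[3],pt),1),1,q0); print(t.round(4),[x.round(3) for x in s]); rowk(t,hp[3],pt)
E
```

```text
[ 0.3604 -0.2001  0.2235] [array([-0.952, -0.789, -0.625,  1.349,  0.359, -0.712])]
row [0.223, -0.076, 3.015, -57.1, -129.0, 123.3]
[ 0.3752 -0.2026  0.1105] [array([-0.913, -0.785, -0.85 ,  1.107,  0.344, -0.674])]
row [0.223, -0.076, 3.015, -84.4, -130.3, 234.0]
[ 0.396  -0.2061  0.1049] [array([-0.947, -0.867, -0.951,  0.99 ,  0.439, -0.665])]
row [0.419, -0.088, 2.997, -67.0, -133.0, 246.9]
[ 0.4154 -0.2094  0.1014] [array([-0.971, -0.936, -1.046,  0.868,  0.525, -0.639])]
row [0.599, -0.098, 2.97, -50.0, -135.5, 257.3]
```

>>> {"method": "drive_tool", "body": {
  "motion": [
    [0,0,-1.6,0,0,0,1],
    [0,0,-1.6,0,0,0,1],
    [0,0,-1.6,0,0,0,1],
    [0,0,-1.6,0,0,0,1],
    [0,0,-1.6,0,0,0,1],
    [0,0,-1.6,0,0,0,1],
    [0,0,-1.6,0,0,0,1],
    [0,0,-1.6,0,0,0,1],
    [0,0,-1.6,0,0,0,1],
    [0,0,-2.9,0,0,0,1],
    [0,0,-2.9,0,0,0,1],
    [0,0,-2.9,0,0,0,1],
    [0,0,-2.9,0,0,0,1],
    [0,0,-2.9,0,0,0,1],
    [0,0,-2.9,0,0,0,1],
    [0,0,-2.9,0,0,0,1]
  ]
}}

```text
t: 5.95
position: [0.3275, -0.3278, 0.3572]
orientation: [0.184, 0.262, 0.947, -0.003]
contact_force: [-0.3, 0.9, 0.4]
opening: 1.001
grasp_force: 0.0
```

Run:
```python
from kin import *
print(get_state()['q'].round(3))
hp=(.4237,-.1297,0,-.169)
for loc,pt in (([-.06,-.08,.24],1.05),):
    t=hp_tcp(hp,loc,pt); rowk(t,hp[3],pt)
```

```text
[-1.118 -0.371 -0.061  1.625  0.271 -0.544]
row [-0.069, -0.144, -0.359, 83.8, 114.5, 123.0]
```

>>> {"method": "drive_tool", "body": {
  "motion": [
    [-0.069,-0.144,-0.359,83.8,114.5,123,1],
    [-0.069,-0.144,-0.359,83.8,114.5,123,1],
    [-0.069,-0.144,-0.359,83.8,114.5,123,1],
    [-0.069,-0.144,-0.359,83.8,114.5,123,1],
    [-0.069,-0.144,-0.359,83.8,114.5,123,1]
  ]
}}

```text
t: 6.58
position: [0.3624, -0.2007, 0.2254]
orientation: [0.258, 0.083, 0.962, -0.023]
contact_force: [1.3, 0.1, 1.7]
opening: 1.001
grasp_force: 0.0
```

Run:
```python
from kin import *
from fit import fit_hp
print(get_state()['q'].round(3),pose()[0])
im,d,W,T=cloud('wrist'); save(im,'w1.png'); Q=W.reshape(-1,3); Q=Q[~np.isnan(Q[:,0])]
P=Q[(Q[:,0]>.36)&(Q[:,0]<.49)&(Q[:,1]>-.26)&(Q[:,1]<0.005)&(Q[:,2]>.015)&(Q[:,2]<.18)]
print(len(P))
if len(P)>200: print(fit_hp(P,[.4237,-.1297,-.169]),fit_hp(P,[.4237,-.1297,-.169,0]))
hp=(.4237,-.1297,0,-.169)
for loc,pt in (([-.045,-.08,.127],1.05),([-.026,-.08,.12],.92),([-.008,-.08,.115],.8)):
    t=hp_tcp(hp,loc,pt); rowk(t,hp[3],pt)
```

```text
[-0.947 -0.789 -0.623  1.344  0.357 -0.702] [ 0.36244002 -0.20074514  0.22544312]
16921
(array([ 0.42342137, -0.12967907, -0.16664306]), np.float64(0.0008241354854927538)) (array([ 0.42339277, -0.12971878, -0.16684862, -0.00044717]), np.float64(0.000831222997672354))
row [-0.006, 0.006, -0.003, 48.4, 1.8, 107.4]
row [-0.006, -0.124, -0.002, 33.0, 2.0, 122.9]
row [-0.006, -0.244, -0.002, 17.8, 2.1, 135.8]
```

View pics/w1.png

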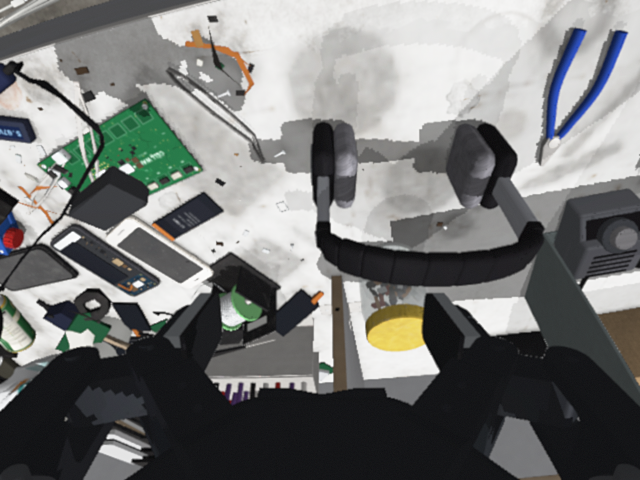

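The wrist view shows side arm b at about (325,200), centred between the fingers at (205,320) and (440,320). The fit from this view agrees with the earlier ones to within 1 mm.

>>> {"method": "drive_tool", "body": {
  "motion": [
    [-0.006,0.006,-0.003,48.4,1.8,70,1],
    [-0.006,0.006,-0.003,48.4,1.8,107.4,1],
    [-0.006,0.006,-0.003,48.4,1.8,107.4,1],
    [-0.006,-0.06,-0.002,41,1.9,115,1],
    [-0.006,-0.124,-0.002,33,2,122.9,1],
    [-0.006,-0.184,-0.002,25,2,129,1],
    [-0.006,-0.244,-0.002,17.8,2.1,135.8,1],
    [-0.006,-0.244,-0.002,17.8,2.1,135.8,1]
  ]
}}

```text
t: 7.62
position: [0.4153, -0.2097, 0.1037]
orientation: [0.375, 0.078, 0.923, -0.033]
contact_force: [0.9, -0.1, -0.5]
opening: 1.002
grasp_force: 0.0
```

Run:
```python
from kin import *
s=get_state(); print(s['q'].round(3),pose()[0],s['contact_force'])
hp=(.4234,-.1297,0,-.167); t=hp_tcp(hp,[-.008,-.08,.115],.8); rowk(t,hp[3],.8)
im,d,W,T=cloud('wrist'); save(im,'w2.png')
```

```text
[-0.972 -0.939 -1.043  0.872  0.525 -0.639] [ 0.41528821 -0.20968897  0.1037444 ] [ 0.9310106  -0.06212784 -0.48590829]
row [-0.003, 0.001, -0.001, 1.7, 0.2, 1.7]
```

View pics/w2.png

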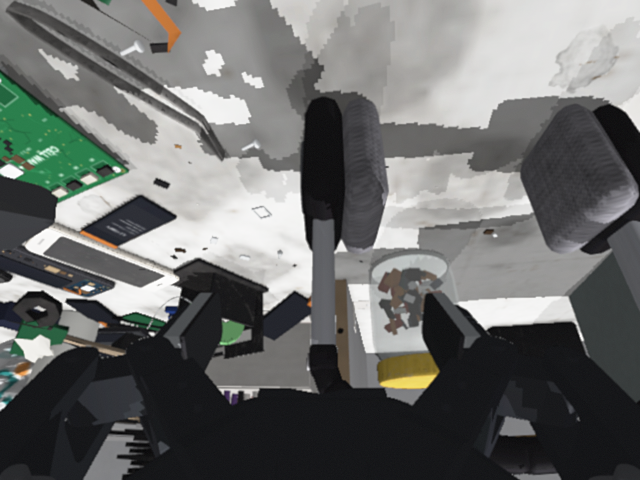

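Arm b at (323,280) is centred between the pads, so I'll close on it.

>>> {"method": "drive_tool", "body": {
  "motion": [
    [-0.003,0.001,-0.001,1.7,0.2,1.7,0.3],
    [-0.003,0.001,-0.001,1.7,0.2,1.7,0],
    [-0.003,0.001,-0.001,1.7,0.2,1.7,0],
    [-0.003,0.001,-0.001,1.7,0.2,1.7,0],
    [-0.003,0.001,-0.001,1.7,0.2,1.7,0],
    [-0.003,0.001,-0.001,1.7,0.2,1.7,0],
    [-0.003,0.001,-0.001,1.7,0.2,1.7,0],
    [-0.003,0.001,-0.001,1.7,0.2,1.7,0]
  ],
  "force": 90
}}

```text
t: 8.68
position: [0.4143, -0.2065, 0.0952]
orientation: [0.373, 0.077, 0.924, -0.028]
contact_force: [-0.5, -1.7, 0.2]
opening: 0.095
grasp_force: 88.1
```

Run:
```python
from kin import *
from fit import fit_hp
s=get_state(); print(s['q'].round(4),s['position'],fk(s['q'])[0],s['contact_force'],s['moment'],s['joint_efforts'].round(2))
P=[]
for n in ('scene','side'):
    im,d,W,T=cloud(n); Q=W.reshape(-1,3); Q=Q[~np.isnan(Q[:,0])]
    P.append(Q[(Q[:,0]>.36)&(Q[:,0]<.49)&(Q[:,1]>-.18)&(Q[:,1]<0.005)&(Q[:,2]>.012)&(Q[:,2]<.18)])
    print(n,len(P[-1]),fit_hp(P[-1],[.4237,-.1297,-.169,0]))
im,d,W,T=cloud('wrist'); Q=W.reshape(-1,3); Q=Q[~np.isnan(Q[:,0])]
Q=Q[(Q[:,0]>.36)&(Q[:,0]<.49)&(Q[:,1]>-.18)&(Q[:,1]<0.005)&(Q[:,2]>.015)&(Q[:,2]<.18)]; print(len(Q),fit_hp(Q,[.4237,-.1297,-.169,0]))
```

```text
[-0.9712 -0.934  -1.054   0.8661  0.527  -0.642 ] [ 0.41429444 -0.2065464   0.09515664] [ 0.41429444 -0.2065464   0.09515664] [-0.48359886 -1.67451652  0.24735396] [-0.35910079  0.6616974  -0.16325814] [ 0.44 -4.9  35.46 -3.61  1.77  0.2 ]
scene 855 (array([ 4.19224418e-01, -1.25931291e-01, -2.20722511e-01,  3.96907560e-05]), np.float64(0.001455903594269327))
side 1808 (array([ 0.41259101, -0.12503598, -0.31256764, -0.0014477 ]), np.float64(0.001981825422684097))
25644 (array([ 0.39869019, -0.12106921, -0.52561689, -0.0132002 ]), np.float64(0.003757292326656697))
```

Run:
```python
from kin import *
a,_=read_camera('wrist'); b,_=read_camera('side'); c,_=read_camera('scene')
A=cv2.resize(a,(400,300)); B=cv2.resize(b[190:340,320:520],(400,300)); Cc=cv2.resize(c[240:420,260:500],(400,300))
save(np.vstack([np.hstack([A,B]),np.hstack([Cc,Cc*0])]),'m1.png')
```

```text
(no output)
```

View pics/m1.png

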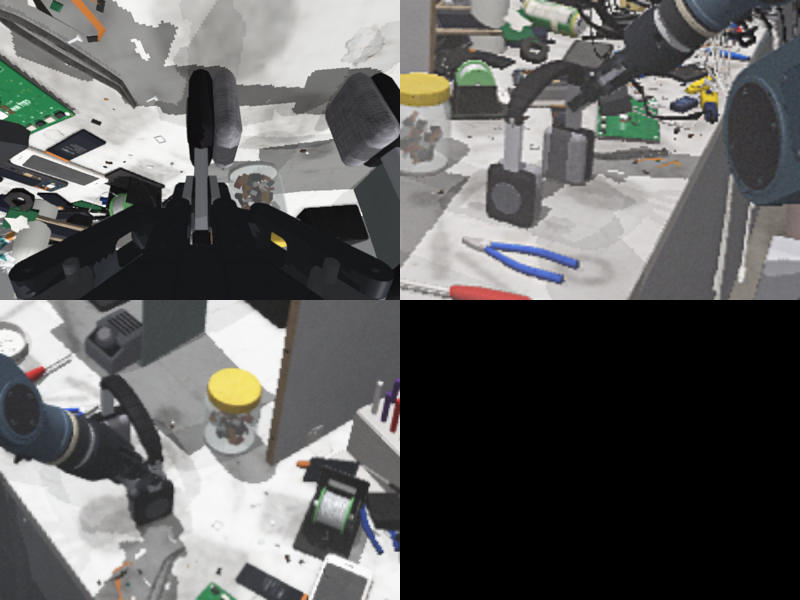

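```bash
cat > far.py <<'E'
from kin import *
from fit import *
def far(n,x0,hpn):
    im,d,W,T=cloud(n); Q=W.reshape(-1,3); Q=Q[~np.isnan(Q[:,0])]
    d=Rot([0,0,1],-x0[2]).apply(Q-[x0[0],x0[1],x0[3]])
    m=(abs(d[:,0])<.05)&(d[:,1]<.105)&(d[:,1]>hpn)&(d[:,2]>(.012 if x0[3]<.02 else -.02))&(d[:,2]<.19)
    return Q[m]
if __name__=='__main__':
    x0=[.4237,-.1297,-.169,0]
    Ps=[far(n,x0,-.02) for n in ('side','scene')]
    for P in Ps+[np.concatenate(Ps)]: x,m=fit_hp(P,x0); print(len(P),x.round(4),m.round(5))
    s=get_state(); print(s['position'],s['contact_force'],s['moment'])
E
python3 far.py
```

```text
1309 [ 0.4224 -0.1277 -0.1791 -0.0008] 0.00128
667 [ 4.242e-01 -1.268e-01 -1.475e-01  1.000e-04] 0.00131
1976 [ 4.231e-01 -1.275e-01 -1.673e-01 -3.000e-04] 0.00133
[ 0.41428977 -0.20653409  0.09515543] [ 0.48726683 -2.54373922  0.15529515] [-0.50798484  0.67068328 -0.28123945]
```

Run:
```python
from kin import *
p,R0=pose(); print((R0.inv().apply([0,0,100])).round(1)); print(R0.as_matrix().round(3).tolist())
T=np.eye(4);T[:3,:3]=R0.as_matrix();T[:3,3]=p
Hh=np.eye(4);Hh[:3,:3]=Rot([0,0,1],-.167).as_matrix();Hh[:3,3]=[.4231,-.1275,0]
np.save('/tmp/rel.npy',np.linalg.inv(T)@Hh); print((np.linalg.inv(T)@Hh).round(4).tolist())
```

```text
[-69.3   0.6 -72.1]
[[-0.71, 0.164, 0.684], [0.122, 0.986, -0.11], [-0.693, 0.006, -0.721]]
[[-0.7208, 0.0024, -0.6932, 0.0694], [-0.0019, 1.0, 0.0055, 0.0789], [0.6932, 0.0053, -0.7208, 0.0659], [0.0, 0.0, 0.0, 1.0]]
```

>>> {"method": "drive_tool", "body": {
  "motion": [
    [0,0,0,-3.5,0,-3.6,0],
    [0,0,0,-8.7,0.1,-9,0],
    [0,0,0,-14,0.1,-14.4,0],
    [0,0,0,-20.8,0.2,-21.6,0],
    [0,0,0,-24.2,0.2,-25.2,0],
    [0,0,0,-24.2,0.2,-25.2,0],
    [0,0,0,-24.2,0.2,-25.2,0]
  ]
}}

```text
t: 9.95
position: [0.4141, -0.2062, 0.1295]
orientation: [0.372, 0.078, 0.924, -0.028]
contact_force: [-0.1, -0.3, -2.0]
opening: 0.089
grasp_force: 87.9
```

```bash
sed -i 's/x0=\[.4237.*/import sys; x0=eval(sys.argv[1])/' far.py; python3 far.py "[.4237,-.1297,-.169,.03]"
```

```text
1400 [ 0.4221 -0.1272 -0.183   0.0337] 0.00128
659 [ 0.4239 -0.1266 -0.1497  0.0345] 0.00118
2059 [ 0.4228 -0.1272 -0.1715  0.0342] 0.00125
[ 0.41403481 -0.20606492  0.1292292 ] [ 0.08785136 -0.38335718 -2.31284558] [-0.04150515  1.10649853 -0.00337387]
```

```bash
cat > carry.py <<'E'
from kin import *
seat=np.array([.5473,.2659]); ys=.084
def hpT(x,y,z,a):
    H=np.eye(4);H[:3,:3]=Rot([0,0,1],a).as_matrix();H[:3,3]=[x,y,z];return H
def toolT():
    p,R0=pose(); T=np.eye(4);T[:3,:3]=R0.as_matrix();T[:3,3]=p; return T
def seatT(xs,dz,dy=0):
    c,s=np.cos(ys),np.sin(ys); return hpT(seat[0]+c*xs-s*dy,seat[1]+s*xs+c*dy,.084+dz,ys)
def rows(targets,rel,check=True):
    T0=toolT(); inv=np.linalg.inv(T0); q=get_state()['q']
    for H in targets:
        T=H@np.linalg.inv(rel); D=inv@T
        k='' 
        if check:
            s=ik(T[:3,3],R.from_matrix(T[:3,:3]),0,q); k=str(s[0].round(2)) if s else 'NOIK'; q=s[0] if s else q
        print([*R.from_matrix(D[:3,:3]).as_rotvec().round(3).tolist(),*(D[:3,3]*1000).round(1).tolist()],k)
E
python3 - <<'E'
from carry import *
H0=hpT(.4228,-.1272,.0342,-.169); rel=np.linalg.inv(toolT())@H0; np.save('/tmp/rel.npy',rel); print(rel.round(4).tolist())
H1=hpT(.4228,-.1272,.11,-.169)
t=[H1]
a=np.array([.4228,-.1272,.11,-.169]); e=seatT(-.11,.025); b=np.array([*e[:3,3],ys])
for u in np.linspace(.2,1,5): t.append(hpT(*(a+(b-a)*u)))
t+= [seatT(-.06,.025),seatT(0,.025),seatT(0,0)]
rows(t,rel)
E
```

```text
[[-0.7215, 0.0018, -0.6924, 0.0693], [-0.0041, 1.0, 0.0068, 0.0786], [0.6924, 0.0077, -0.7215, 0.066], [0.0, 0.0, 0.0, 1.0]]
[0.0, 0.0, -0.0, -52.5, 0.5, -54.7] [-0.97 -0.92 -0.83  1.08  0.53 -0.64]
[-0.035, 0.0, -0.037, -47.9, 77.1, -58.1] NOIK
[-0.07, 0.001, -0.073, -43.3, 153.8, -61.5] NOIK
[-0.105, 0.001, -0.11, -38.7, 230.7, -64.9] NOIK
[-0.14, 0.001, -0.146, -34.0, 307.9, -68.4] NOIK
[-0.175, 0.002, -0.183, -29.3, 385.2, -71.9] [ 0.36 -0.91 -0.85  0.88 -0.18  0.2 ]
[-0.175, 0.002, -0.183, -64.2, 397.5, -38.3] [ 0.31 -0.75 -0.78  0.79 -0.15  0.17]
[-0.175, 0.002, -0.183, -106.1, 412.3, 2.0] [ 0.28 -0.56 -0.68  0.69 -0.13  0.14]
[-0.175, 0.002, -0.183, -88.8, 412.1, 20.1] [ 0.28 -0.56 -0.73  0.64 -0.13  0.14]
```

Run:
```python
from carry import *
from scipy.interpolate import CubicSpline
rel=np.load('/tmp/rel.npy')
e=seatT(-.105,.025)
K=np.array([[.4228,-.1272,.11,-.169],[.45,-.07,.11,-.13],[.475,.03,.11,-.05],[.475,.11,.11,.01],[.455,.19,.11,.06],[*e[:3,3],ys]])
u=np.r_[0,np.cumsum(np.linalg.norm(np.diff(K[:,:2],axis=0),axis=1))]; f=CubicSpline(u,K)
rows([hpT(.4228,-.1272,.11,-.169)]+[hpT(*f(v)) for v in np.linspace(0,u[-1],13)[1:]],rel)
```

```text
[0.0, 0.0, -0.0, -52.5, 0.5, -54.7] [-0.97 -0.92 -0.83  1.08  0.53 -0.64]
[-0.013, 0.0, -0.014, -60.8, 32.1, -46.4] [-0.86 -0.95 -0.84  1.05  0.47 -0.55]
[-0.028, 0.0, -0.03, -67.5, 64.4, -39.7] [-0.75 -0.96 -0.86  1.02  0.42 -0.48]
[-0.046, 0.0, -0.047, -72.5, 97.4, -34.6] [-0.64 -0.97 -0.86  0.99  0.37 -0.4 ]
[-0.064, 0.001, -0.066, -75.7, 130.7, -31.2] [-0.53 -0.98 -0.87  0.97  0.31 -0.34]
[-0.082, 0.001, -0.085, -77.0, 164.2, -29.6] [-0.42 -0.98 -0.87  0.95  0.26 -0.27]
[-0.1, 0.001, -0.104, -76.2, 197.8, -30.0] [-0.31 -0.98 -0.87  0.93  0.2  -0.21]
[-0.117, 0.001, -0.122, -72.9, 230.7, -32.9] [-0.2  -0.98 -0.88  0.92  0.15 -0.15]
[-0.133, 0.001, -0.138, -66.7, 262.5, -38.6] NOIK
[-0.147, 0.001, -0.153, -58.1, 293.2, -46.6] NOIK
[-0.159, 0.002, -0.166, -48.6, 323.6, -55.3] [ 0.12 -0.98 -0.88  0.91 -0.03  0.05]
[-0.169, 0.002, -0.176, -39.7, 354.4, -63.2] [ 0.24 -0.95 -0.87  0.9  -0.1   0.12]
[-0.175, 0.002, -0.183, -32.8, 386.4, -68.6] [ 0.35 -0.9  -0.85  0.87 -0.18  0.2 ]
```

Run:
```python
from carry import *
from scipy.interpolate import CubicSpline
rel=np.load('/tmp/rel.npy')
e=seatT(-.095,.025)
K=np.array([[.4228,-.1272,.11,-.169],[.455,-.07,.11,-.13],[.485,.03,.11,-.05],[.49,.11,.11,.01],[.473,.19,.11,.06],[*e[:3,3],ys]])
u=np.r_[0,np.cumsum(np.linalg.norm(np.diff(K[:,:2],axis=0),axis=1))]; f=CubicSpline(u,K)
rows([hpT(.4228,-.1272,.11,-.169)]+[hpT(*f(v)) for v in np.linspace(0,u[-1],13)[1:]],rel)
```

```text
[0.0, 0.0, -0.0, -52.5, 0.5, -54.7] [-0.97 -0.92 -0.83  1.08  0.53 -0.64]
[-0.013, 0.0, -0.013, -62.7, 31.7, -44.6] [-0.85 -0.94 -0.84  1.04  0.47 -0.55]
[-0.028, 0.0, -0.029, -70.9, 63.9, -36.4] [-0.74 -0.95 -0.85  1.    0.42 -0.47]
[-0.045, 0.0, -0.047, -77.1, 97.0, -30.1] [-0.63 -0.95 -0.86  0.98  0.36 -0.39]
[-0.063, 0.001, -0.065, -81.5, 130.6, -25.6] [-0.52 -0.95 -0.86  0.95  0.31 -0.33]
[-0.081, 0.001, -0.085, -84.0, 164.7, -22.9] [-0.41 -0.94 -0.86  0.93  0.25 -0.26]
[-0.099, 0.001, -0.103, -84.7, 198.8, -21.9] [-0.3  -0.93 -0.86  0.9   0.2  -0.2 ]
[-0.116, 0.001, -0.121, -82.9, 232.6, -23.3] [-0.2  -0.93 -0.86  0.89  0.14 -0.14]
[-0.133, 0.001, -0.138, -78.1, 265.4, -27.6] [-0.09 -0.92 -0.86  0.88  0.09 -0.08]
[-0.147, 0.001, -0.154, -70.5, 297.2, -34.7] [ 0.01 -0.92 -0.85  0.87  0.03 -0.02]
[-0.16, 0.002, -0.167, -60.9, 328.1, -43.5] [ 0.12 -0.91 -0.85  0.87 -0.03  0.04]
[-0.169, 0.002, -0.176, -50.3, 358.6, -52.9] [ 0.23 -0.9  -0.85  0.86 -0.1   0.11]
[-0.175, 0.002, -0.183, -39.8, 388.9, -61.8] [ 0.34 -0.86 -0.83  0.85 -0.17  0.19]
```

>>> {"method": "drive_tool", "body": {
  "motion": [
    [0,0,0,-12,0.1,-12.5,0],
    [0,0,0,-32,0.3,-33.4,0],
    [0,0,0,-52.5,0.5,-54.7,0],
    [-0.007,0,-0.007,-57.5,16,-49.5,0],
    [-0.013,0,-0.013,-62.7,31.7,-44.6,0],
    [-0.028,0,-0.029,-70.9,63.9,-36.4,0],
    [-0.045,0,-0.047,-77.1,97,-30.1,0],
    [-0.063,0.001,-0.065,-81.5,130.6,-25.6,0],
    [-0.081,0.001,-0.085,-84,164.7,-22.9,0],
    [-0.099,0.001,-0.103,-84.7,198.8,-21.9,0],
    [-0.116,0.001,-0.121,-82.9,232.6,-23.3,0],
    [-0.133,0.001,-0.138,-78.1,265.4,-27.6,0],
    [-0.147,0.001,-0.154,-70.5,297.2,-34.7,0],
    [-0.16,0.002,-0.167,-60.9,328.1,-43.5,0],
    [-0.169,0.002,-0.176,-50.3,358.6,-52.9,0],
    [-0.173,0.002,-0.18,-44,376,-58.5,0],
    [-0.175,0.002,-0.183,-39.8,388.9,-61.8,0],
    [-0.175,0.002,-0.183,-39.8,388.9,-61.8,0],
    [-0.175,0.002,-0.183,-39.8,388.9,-61.8,0]
  ]
}}

```text
t: 12.42
position: [0.4641, 0.179, 0.2048]
orientation: [0.373, -0.04, 0.927, 0.019]
contact_force: [-0.5, -0.8, -3.0]
opening: 0.095
grasp_force: 88.2
```

```bash
cat > look.py <<'E'
from carry import *
from far import far
from fit import *
H=toolT()@np.load('/tmp/rel.npy'); a=np.arctan2(H[1,0],H[0,0]); x0=[*H[:2,3],a,H[2,3]]
tilt=np.degrees(np.arccos(H[2,2])); print('pred',np.round(x0,4),'tilt',tilt.round(2), get_state()['q'].round(3))
Ps=[]
for n in ('side','scene'):
    P=far(n,x0,-.02); Ps.append(P)
    if len(P)>150: x,m=fit_hp(P,x0); print(n,len(P),x.round(4),m.round(5))
P=np.concatenate(Ps)
# fit incl. roll about hp x axis
def r(v): 
    L=Rot([0,0,1],-v[2]).apply(P-[v[0],v[1],v[3]]); L=Rot([1,0,0],-v[4]).apply(L); L=Rot([0,1,0],-v[5]).apply(L)
    return hp_res([0,0,0],L)
o=least_squares(r,[*x0,0,0],loss='soft_l1',f_scale=.002,diff_step=1e-4); print('6d x y yaw z roll pitch',o.x.round(4),np.median(r(o.x)).round(5))
E
python3 look.py
```

```text
pred [0.4529 0.2575 0.0843 0.1097] tilt 0.07 [ 0.341 -0.864 -0.831  0.854 -0.17   0.188]
side 2755 [0.4525 0.2579 0.0768 0.109 ] 0.00108
scene 338 [0.4522 0.2581 0.0508 0.1103] 0.0012
6d x y yaw z roll pitch [ 4.545e-01  2.581e-01  8.780e-02  1.092e-01  1.000e-04 -1.490e-02] 0.00105
```

Run:
```python
from carry import *
rel=np.load('/tmp/rel.npy')
rows([seatT(-.06,.024),seatT(-.03,.024),seatT(0,.024),seatT(0,.0)],rel)
```

```text
[-0.001, 0.0, 0.0, -23.9, 0.7, 25.2] [ 0.31 -0.75 -0.79  0.78 -0.15  0.17]
[-0.001, 0.0, 0.0, -45.5, 0.6, 46.0] [ 0.29 -0.66 -0.74  0.73 -0.14  0.15]
[-0.001, 0.0, 0.0, -67.2, 0.5, 66.8] [ 0.28 -0.56 -0.69  0.69 -0.13  0.14]
[-0.001, 0.0, 0.0, -50.5, 0.4, 84.1] [ 0.28 -0.56 -0.73  0.64 -0.13  0.14]
```

>>> {"method": "drive_tool", "body": {
  "motion": [
    [-0.001,0,0,-12,0.4,12.5,0],
    [-0.001,0,0,-23.9,0.7,25.2,0],
    [-0.001,0,0,-34.5,0.6,35.5,0],
    [-0.001,0,0,-45.5,0.6,46,0],
    [-0.001,0,0,-56,0.5,56.5,0],
    [-0.001,0,0,-67.2,0.5,66.8,0],
    [-0.001,0,0,-67.2,0.5,66.8,0],
    [-0.001,0,0,-67.2,0.5,66.8,0]
  ]
}}

```text
t: 13.52
position: [0.558, 0.1875, 0.2023]
orientation: [0.372, -0.04, 0.927, 0.019]
contact_force: [-0.5, -0.1, -3.0]
opening: 0.092
grasp_force: 88.3
```

```bash
python3 look.py
python3 - <<'E'
from carry import *
b,_=read_camera('side'); c,_=read_camera('wrist')
save(np.vstack([cv2.resize(b[170:320,180:380],(640,300),interpolation=2) if 0 else cv2.resize(b[180:330,200:360],(400,300)),cv2.resize(c,(400,300))]),'m2.png')
E
```

```text
pred [0.5467 0.2659 0.0842 0.1072] tilt 0.06 [ 0.278 -0.564 -0.688  0.692 -0.127  0.142]
side 3300 [0.5525 0.2674 0.1586 0.1038] 0.00196
scene 498 [0.5572 0.2699 0.2259 0.1071] 0.00321
6d x y yaw z roll pitch [ 0.5565  0.2693  0.2012  0.1042  0.0152 -0.0175] 0.00213
```

View pics/m2.png

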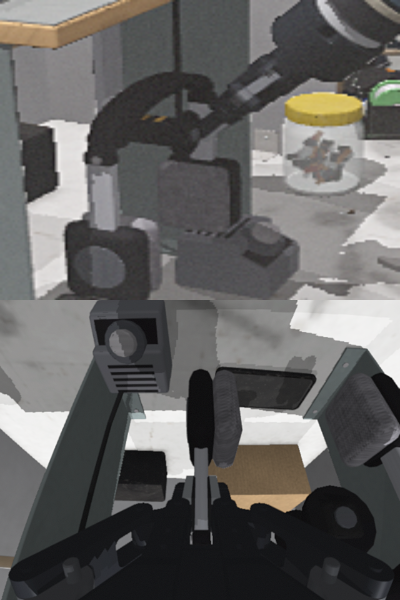

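The band is over the bar between the flanges: in the top crop it runs through (185,85), with the front flange at (190,130). Next I lower it and watch the force.

Run:
```python
from carry import *
rows([seatT(0,.012),seatT(0,.003),seatT(0,.0),seatT(0,-.003)],np.load('/tmp/rel.npy'))
```

```text
[0.0, 0.0, 0.001, 7.9, -0.8, 8.8] [ 0.28 -0.56 -0.71  0.67 -0.13  0.14]
[0.0, 0.0, 0.001, 14.1, -0.8, 15.3] [ 0.28 -0.56 -0.72  0.65 -0.13  0.14]
[0.0, 0.0, 0.001, 16.2, -0.8, 17.5] [ 0.28 -0.56 -0.73  0.64 -0.13  0.14]
[0.0, 0.0, 0.001, 18.2, -0.9, 19.6] [ 0.28 -0.55 -0.73  0.63 -0.13  0.14]
```

>>> {"method": "drive_tool", "body": {
  "motion": [
    [0,0,0,4,-0.4,4.4,0],
    [0,0,0,7.9,-0.8,8.8,0],
    [0,0,0,11,-0.8,12,0],
    [0,0,0,14.1,-0.8,15.3,0],
    [0,0,0,14.1,-0.8,15.3,0],
    [0,0,0,14.1,-0.8,15.3,0]
  ]
}}

```text
t: 14.48
position: [0.559, 0.1875, 0.1822]
orientation: [0.373, -0.04, 0.927, 0.02]
contact_force: [-0.9, -0.0, -3.0]
opening: 0.095
grasp_force: 88.3
```

>>> {"method": "drive_tool", "body": {
  "motion": [
    [0,0,0,0.7,0,0.7,0],
    [0,0,0,1.4,0,1.4,0],
    [0,0,0,1.4,0,1.4,0]
  ]
}}

```text
t: 14.85
position: [0.5587, 0.1874, 0.1798]
orientation: [0.373, -0.04, 0.927, 0.019]
contact_force: [0.1, 0.4, -3.1]
opening: 0.096
grasp_force: 88.3
```

>>> {"method": "drive_tool", "body": {
  "motion": [
    [0,0,0,0.7,0,0.7,0],
    [0,0,0,0.7,0,0.7,0]
  ]
}}

```text
t: 15.1
position: [0.559, 0.1876, 0.1795]
orientation: [0.373, -0.04, 0.927, 0.02]
contact_force: [0.3, 0.5, -1.5]
opening: 0.097
grasp_force: 88.4
```

>>> {"method": "drive_tool", "body": {
  "motion": [
    [0,0,0,0.4,0,0.4,0],
    [0,0,0,0.4,0,0.4,0]
  ]
}}

```text
t: 15.35
position: [0.5592, 0.1876, 0.1793]
orientation: [0.373, -0.04, 0.927, 0.02]
contact_force: [-1.2, -0.5, -0.2]
opening: 0.091
grasp_force: 88.6
```

Run:
```python
from carry import *
s=get_state(); print(s['contact_force'],s['moment'],s['position']); H=toolT()@np.load('/tmp/rel.npy'); print(H[:3,3], np.linalg.inv(seatT(0,0))@H[:,3])
```

```text
[-1.18419976 -0.49914054 -0.22851737] [-0.15343413  0.86278208  0.04623882] [0.55917414 0.18763656 0.17932749]
[0.54800104 0.26617046 0.08427676] [7.21263066e-04 2.10690288e-04 2.76761847e-04 1.00000000e+00]
```

>>> {"method": "drive_tool", "body": {
  "motion": [
    [0,0,0,0,0,0,0],
    [0,0,0,0,0,0,0],
    [0,0,0,0,0,0,0]
  ],
  "force": 20
}}

```text
t: 15.72
position: [0.5592, 0.1876, 0.1792]
orientation: [0.373, -0.04, 0.927, 0.02]
contact_force: [-0.4, 0.5, 0.3]
opening: 0.096
grasp_force: 88.8
```

>>> {"method": "drive_tool", "body": {
  "motion": [
    [0,0,0,0,0,0,0.15],
    [0,0,0,0,0,0,0.25],
    [0,0,0,0,0,0,0.4],
    [0,0,0,0,0,0,0.4],
    [0,0,0,0,0,0,0.4],
    [0,0,0,0,0,0,0.4]
  ]
}}

```text
t: 16.48
position: [0.5588, 0.1875, 0.1784]
orientation: [0.373, -0.04, 0.927, 0.019]
contact_force: [-0.2, 0.1, 0.3]
opening: 0.402
grasp_force: 0.0
```

Run:
```python
from carry import *
s=get_state(); print(s['contact_force'],s['moment'],s['position'])
p,R0=pose(); v=R0.inv().apply([-np.cos(ys),-np.sin(ys),0]); print('back x dir tool',v.round(3))
b,_=read_camera('side'); c,_=read_camera('wrist')
save(np.vstack([cv2.resize(b[180:330,200:360],(400,300)),cv2.resize(c,(400,300))]),'m3.png')
```

```text
[-0.18255227  0.11516735  0.27921816] [-0.06187313  0.70743416  0.08678266] [0.55880174 0.18745729 0.17844323]
back x dir tool [ 0.721  0.005 -0.693]
```

View pics/m3.png

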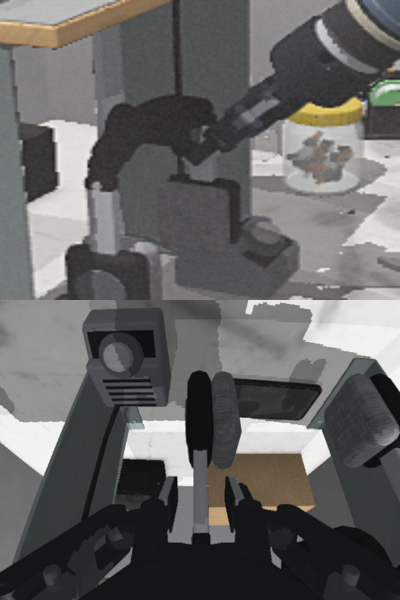

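The headphones hang free, and the released arm at (203,490) sits between the open fingers at (170,500) and (230,500). I'll back straight out.

>>> {"method": "drive_tool", "body": {
  "motion": [
    [0,0,0,5,0,-4.8,0.4],
    [0,0,0,14.4,0.1,-13.9,0.4],
    [0,0,0,28.8,0.2,-27.7,0.4],
    [0,0,0,43.2,0.3,-41.6,0.4],
    [0,0,0,57.7,0.4,-55.4,0.4],
    [0,0,0,68,0.5,-65.8,0.4],
    [0,0,0,68,0.5,-65.8,0.4]
  ]
}}

```text
t: 17.45
position: [0.464, 0.1797, 0.1791]
orientation: [0.373, -0.04, 0.927, 0.02]
contact_force: [0.2, -0.1, -0.3]
opening: 0.403
grasp_force: 0.0
```

Run:
```python
from carry import *
from fit import *
s=get_state(); print(s['q'].round(3),s['position'],s['contact_force'])
for n in ('wrist','side','scene'):
    im,d,W,T=cloud(n); Q=W.reshape(-1,3); Q=Q[~np.isnan(Q[:,0])]
    # headphones
    Lp=Rot([0,0,1],-ys).apply(Q-[.5473,.2659,.084])
    P=Q[(abs(Lp[:,0])<.05)&(abs(Lp[:,1])<.1)&(abs(Lp[:,1])>.045)&(Lp[:,2]>-.01)&(Lp[:,2]<.16)]
    def r(v):
        L=Rot([0,0,1],-v[2]).apply(P-[v[0],v[1],v[3]]); L=Rot([1,0,0],-v[4]).apply(L); L=Rot([0,1,0],-v[5]).apply(L)
        return hp_res([0,0,0],L)
    if len(P)>300:
        o=least_squares(r,[.548,.2659,.084,.084,0,0],loss='soft_l1',f_scale=.002,diff_step=1e-4); print(n,len(P),'hp',o.x.round(4),np.median(r(o.x)).round(5))
    for z in silhouettes('start_button_top',n)[:2]:
        loc=np.array(z['location'])*[480,640]; m=z['region']; q=W[m]; q=q[~np.isnan(q[:,0])]
        print(n,round(z['confidence'],2),loc.round(1),m.sum(),len(q) and np.median(q,0).round(4),W[int(loc[0]),int(loc[1])].round(4))
    for z in recognise('start_button_top',n)[:2]: print('  rec',z['confidence'],np.array(z['location'])*[480,640])
    save(im,'z_'+n+'.png'); np.savez('/tmp/z_'+n,W=W,im=im)
```

```text
[ 0.342 -0.87  -0.886  0.804 -0.169  0.188] [0.46398928 0.17974919 0.17908739] [ 0.202387   -0.09846585 -0.28012644]
wrist 15667 hp [ 0.5503  0.2662  0.0872  0.0828 -0.0034 -0.026 ] 0.00077
wrist 0.82 [194.5 225.4] 866 [0.533  0.1099 0.0652] [0.5325 0.1092 0.0656]
  rec 0.89 [194.88  226.176]
  rec 0.6 [29.616 95.872]
side 3562 hp [ 0.5495  0.2653  0.0862  0.0827 -0.0062 -0.0168] 0.00102
side 0.6 [296.9 309.2] 83 [0.5339 0.1152 0.0644] [0.5287 0.1116 0.0643]
side 0.45 [288.4 262.1] 4203 [0.5387 0.3239 0.1482] [0.6746 0.0676 0.0316]
  rec 0.62 [295.824 306.112]
scene 1280 hp [ 0.5511  0.2669  0.0849  0.0834 -0.0035 -0.0288] 0.00157
scene 0.41 [257.9 322.9] 42 [0.5347 0.1052 0.0663] [0.5405 0.114  0.0692]
scene 0.39 [243.3 237.8] 416 [0.3864 0.3589 0.0259] [0.386  0.3491 0.0301]
  rec 0.4 [261.216 319.296]
  rec 0.19 [165.984 336.128]
```

```bash
cat > btn.py <<'E'
from carry import *
n=Rot([0,0,1],ys).apply([-np.sin(np.radians(27)),0,np.cos(np.radians(27))])
ex=Rot([0,0,1],ys).apply([np.cos(np.radians(27)),0,np.sin(np.radians(27))]); ey=np.cross(n,ex)
E
python3 - <<'E'
from btn import *
c0=np.array([.533,.109,.0655])
for nm in ('wrist','side','scene'):
    W=np.load(f'/tmp/z_{nm}.npz')['W'].reshape(-1,3); W=W[~np.isnan(W[:,0])]
    d=W-c0; L=np.stack([d@ex,d@ey,d@n],1); m=(abs(L[:,0])<.03)&(abs(L[:,1])<.03)&(abs(L[:,2])<.02)
    L=L[m]; h=np.histogram(L[:,2],np.arange(-.02,.0201,.002)); print(nm,m.sum(),h[0].tolist())
    t=np.percentile(L[:,2],97); top=L[L[:,2]>t-.003]
    (u,v),rr=cv2.minEnclosingCircle((top[:,:2]*1000).astype(np.float32)); print(len(top),t, 'mean',top.mean(0).round(4),'circle',u,v,rr, 'std',top[:,:2].std(0))
    print((c0+ex*u/1000+ey*v/1000+n*top[:,2].mean()).round(4))
p=np.radians(63)
for dd in (.06,.01,0,-.008):
    t=c0+n*dd; s=ik(t,flip(ori(ys,p),1),0,get_state()['q']); print(dd,t.round(4),s and s[0].round(3)); rowk(t,ys,p)
E
```

```text
wrist 2937 [237, 265, 226, 267, 610, 499, 45, 24, 62, 373, 329, 0, 0, 0, 0, 0, 0, 0, 0, 0]
718 0.0007239783232844216 mean [ 0.0012 -0.0002 -0.0001] circle 1.9703967571258545 -0.4400320053100586 13.033355712890625 std [0.00628097 0.00632107]
[0.5348 0.1087 0.0663]
side 297 [33, 27, 21, 24, 55, 42, 13, 8, 16, 29, 27, 2, 0, 0, 0, 0, 0, 0, 0, 0]
55 0.0013633751920945783 mean [0.0016 0.0012 0.0001] circle 1.2676600217819214 0.44944456219673157 12.422737121582031 std [0.00591654 0.00644284]
[0.534  0.1095 0.0662]
scene 242 [32, 28, 25, 34, 31, 17, 14, 10, 7, 21, 12, 7, 3, 0, 1, 0, 0, 0, 0, 0]
32 0.0022858292527577688 mean [ 0.0032 -0.0019  0.0014] circle 2.87699556350708 -1.4004201889038086 12.477831840515137 std [0.00597585 0.00685109]
[0.535  0.1078 0.0681]
0.06 [0.5059 0.1067 0.119 ] [ 0.076 -0.49  -0.665  0.924  0.004 -0.007]
row [0.008, 0.293, 0.0, 15.9, -76.4, 66.6]
0.01 [0.5285 0.1086 0.0744] [ 0.076 -0.391 -0.69   0.801  0.003 -0.007]
row [0.008, 0.293, 0.0, 30.4, -76.8, 114.5]
0 [0.533  0.109  0.0655] [ 0.076 -0.37  -0.693  0.777  0.003 -0.007]
row [0.008, 0.293, 0.0, 33.3, -76.9, 124.1]
-0.008 [0.5366 0.1093 0.0584] [ 0.077 -0.352 -0.695  0.757  0.003 -0.007]
row [0.008, 0.293, 0.0, 35.6, -77.0, 131.7]
```

>>> {"method": "drive_tool", "body": {
  "motion": [
    [0.003,0.1,0,0,-38,0,0.2],
    [0.008,0.2,0,5,-76.4,10,0],
    [0.008,0.293,0,10,-76.4,30,0],
    [0.008,0.293,0,15.9,-76.4,66.6,0],
    [0.008,0.293,0,15.9,-76.4,66.6,0],
    [0.008,0.293,0,15.9,-76.4,66.6,0]
  ]
}}

```text
t: 18.65
position: [0.5056, 0.1069, 0.1194]
orientation: [0.233, -0.041, 0.971, 0.01]
contact_force: [-0.2, -1.1, 0.0]
opening: 0.002
grasp_force: 0.0
```

Run:
```python
from btn import *
s=get_state(); print(s['q'].round(3),s['contact_force'],s['opening'],pose()[0])
c0=np.array([.5345,.1090,.0663]); p=np.radians(63)
for dd in (.06,.008,0,-.006,-.008): rowk(c0+n*dd,ys,p)
```

```text
[ 0.077 -0.491 -0.665  0.925  0.003 -0.007] [-0.16744544 -1.14880037  0.04513069] 0.0024019005471542184 [0.50559019 0.10689773 0.11937458]
row [-0.0, 0.0, 0.001, -1.7, -0.3, 0.4]
row [-0.0, 0.0, 0.001, -1.7, -0.3, 52.4]
row [-0.0, 0.0, 0.001, -1.7, -0.3, 60.4]
row [-0.0, 0.0, 0.001, -1.7, -0.3, 66.4]
row [-0.0, 0.0, 0.001, -1.7, -0.3, 68.4]
```

>>> {"method": "drive_tool", "body": {
  "motion": [
    [0,0,0,-1.7,-0.3,25,0],
    [0,0,0,-1.7,-0.3,45,0],
    [0,0,0,-1.7,-0.3,54,0],
    [0,0,0,-1.7,-0.3,59,0],
    [0,0,0,-1.7,-0.3,62,0],
    [0,0,0,-1.7,-0.3,65,0],
    [0,0,0,-1.7,-0.3,67,0],
    [0,0,0,-1.7,-0.3,67,0]
  ]
}}

```text
t: 19.65
position: [0.5382, 0.1094, 0.0612]
orientation: [0.234, -0.041, 0.971, 0.01]
contact_force: [-2.1, 0.2, 3.9]
opening: -0.001
grasp_force: 2.2
```

>>> {"method": "drive_tool", "body": {
  "motion": [
    [0,0,0,0,0,1,0],
    [0,0,0,0,0,2,0],
    [0,0,0,0,0,2,0]
  ]
}}

```text
t: 20.02
position: [0.5387, 0.1094, 0.0604]
orientation: [0.234, -0.041, 0.971, 0.01]
contact_force: [-11.0, -0.6, 12.6]
opening: 0.001
grasp_force: 8.2
```

The force jumped to about 17 N, so the button has bottomed out. Retracting.

>>> {"method": "drive_tool", "body": {
  "motion": [
    [0,0,0,0,0,-4,0],
    [0,0,0,0,0,-12,0],
    [0,0,0,0,0,-30,0],
    [0,0,0,0,0,-60,0],
    [0,0,0,0,0,-90,0],
    [0,0,0,0,0,-120,0],
    [0,0,0,0,0,-120,0],
    [0,0,0,0,0,-120,0]
  ]
}}

```text
t: 21.02
position: [0.4837, 0.1046, 0.1641]
orientation: [0.233, -0.041, 0.972, 0.01]
contact_force: [0.3, -0.2, -0.6]
opening: 0.001
grasp_force: 0.0
```

Run:
```python
from btn import *
from fit import *
c0=np.array([.533,.109,.0655])
for rep in range(2):
  for nm in ('wrist','side'):
    im,d,W,T=cloud(nm); Q=W.reshape(-1,3); Q=Q[~np.isnan(Q[:,0])]
    dd=Q-c0; L=np.stack([dd@ex,dd@ey,dd@n],1); L=L[(abs(L[:,0])<.03)&(abs(L[:,1])<.03)&(abs(L[:,2])<.02)]
    print(nm,'button top',np.percentile(L[:,2],97).round(4) if len(L) else '')
    Lp=Rot([0,0,1],-ys).apply(Q-[.5473,.2659,.084]); P=Q[(abs(Lp[:,0])<.05)&(abs(Lp[:,1])<.1)&(abs(Lp[:,1])>.045)&(Lp[:,2]>-.01)&(Lp[:,2]<.16)]
    def r(v):
        L=Rot([0,0,1],-v[2]).apply(P-[v[0],v[1],v[3]]); L=Rot([1,0,0],-v[4]).apply(L); L=Rot([0,1,0],-v[5]).apply(L)
        return hp_res([0,0,0],L)
    o=least_squares(r,[.548,.2659,.084,.084,0,0],loss='soft_l1',f_scale=.002,diff_step=1e-4); print(nm,len(P),'hp',o.x.round(4))
    if nm=='side': save(im,f's{rep}.png')
print(get_state()['t'],get_state()['position'])
```

```text
wrist button top 0.0008
wrist 12461 hp [ 5.495e-01  2.660e-01  8.270e-02  8.270e-02 -3.600e-03 -2.000e-04]
side button top 0.0012
side 3557 hp [ 0.5494  0.2652  0.0857  0.0827 -0.0071 -0.0165]
wrist button top 0.0007
wrist 12336 hp [ 0.5495  0.266   0.0827  0.0826 -0.0042 -0.001 ]
side button top 0.0009
side 3560 hp [ 0.5495  0.2652  0.0864  0.0826 -0.0062 -0.0153]
21.225 [0.48347066 0.10467077 0.16335388]
```

View pics/s1.png

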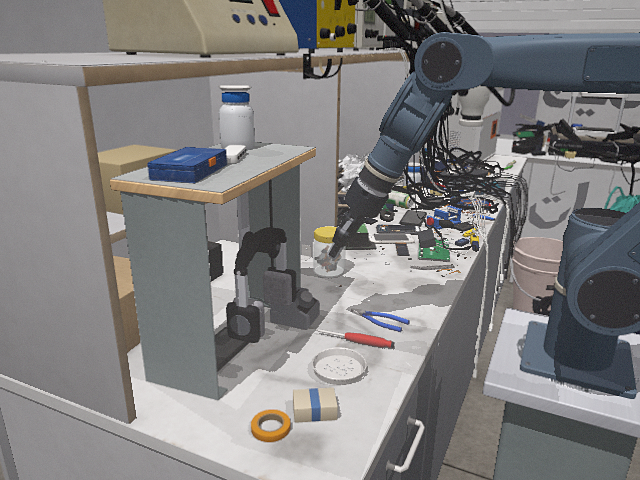

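The headphones hang still on the bar at about (262,285), the button has sprung back out, and the bystanders are where they were. Handing in.

```bash
python3 -c "
from rig import *
print(finish_job())"
```

```text
the job is handed in; nothing more can be done
None
```

The headphones hang straight and still on the charging bar between its flanges, the button was pushed fully in once (about 17 N at the stop) and sprang back, and the job was handed in at about 21 s of the 56 s.

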